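# Raise the amber lantern pane and tilt it for inspection

### The arm

A 6-joint arm with a two-finger parallel gripper is mounted at the origin on the work surface. World frame = base frame: x ahead of the robot, y to its left, z up, the work surface at z = 0. Lengths are in m, angles in rad, forces in N, time in s.
With the tool pointing down it reaches from about 0.3 to 0.875 m from the base axis. Payload 6.4 kg.
Tool frame: the origin (TCP) lies midway between the tips of the shut fingers; the grasp point (between the pads) lies 19 mm behind it (ctrl.hold_point_z is the distance from the TCP to the grasp point, in m); z points along the fingers, y is the line along which they close (so a half turn about z gives the same grasp; the last joint's range is limited). The gripper opens to 85 mm and grips with 20 to 120 N. Pads are 22 mm wide; open, the fingers measure 114 mm over their backs; the gripper's body (76 mm by 85 mm) begins 54 mm behind the grasp point. The pads swing forward as they close: fully open they stand 13 mm farther back than shut.
Start: joints at [-1.516, 0.181, 1.607, -0, 1.354, -0.206], TCP at [0.148, -0.556, 0.231] pointing down, gripper open.
Joint ranges: [-2.99, 2.99], [-0.89, 2.07], [0.3, 2.58], [-1.14, 4.28], [0, 2.63], [-3.12, 3.12]. Speed limits (rad/s): [2.57, 2.57, 3.01, 3.14, 3.14, 3.14].

### API

Orientations are given as a unit quaternion [w, x, y, z].
In Python, from bench import ctrl gives the robot as it stands.
- The arm moves only by the tool carry_out, never from a script. Its argument "plan" is text: rows parted by semicolons, each of 6 numbers parted by spaces: the shift along the tool's x, y, z as a fraction of full scale, then the turn, a rotation vector about the tool's x, y, z as a fraction of full scale. A call has exactly 8 rows; each row shifts and turns the commanded pose from where the row before left it, along the tool's axes as they then stand; what a row does not reach is not made up. Full scale, the value 1, is 40 mm for a shift and 0.1 rad for a turn. A row lasts 1/12 s, in which the tool goes at most 41.7 mm and 7.16 degrees, less where a joint would pass 70% of its speed; a pose out of reach is approached as far as the arm can. A call with a number of a shift or a turn outside -1 to 1 is refused whole. A call with a gripper value outside its range is refused whole. "claw" is the gripper's target within -1 to 1 (shut at 1, half-way at 0, fully open at -1), set as the call begins (left out, the last holds). The fingers move at their own pace and stop on an object; the grip force is fixed at half the most. Time passes only in rows, so rows that do not move let the fingers close, or fill a call up. It gives the time, the measured TCP pose, the force, the opening and the grip force at its end, in the units of the state.
- ctrl.get_obs(): the state, without advancing time (a new reading comes with each control period).
- ctrl.camera(name): name is "scene" or "top" or "wrist"; returns a dict with "pixels" (400x640x3 uint8, red, green, blue), "mtx" (3x3 intrinsics, pixels), "k1" (the pictures are not rectified: a ray, as slopes to the right and down, at radius r is drawn at 1 + k1 r^2 times it, then the intrinsics apply), "R" (3x3) and "t" (3): a world point X has camera coordinates R X + t. Camera axes: x right, y down, z forward; pixel columns grow to the right and rows downward; lengths in m; the calibration is good to about 2 mm. A picture is of the moment at which its call begins. There is no depth.
- ctrl.hand_in(): hands the job in; it is judged then, once.
The state is a dict: "time_s": time; "q": joint angles; "dq": joint speeds; "joint_efforts": joint torques, N m; "eef_pos": TCP position; "eef_rot": TCP orientation; "wrist_force": force on the tool from outside, world axes, zero at the start; "torque": the same for the moment, N m; "opening": opening from 0.0 (shut) to 1.0 (fully open); "grasp_force": force on a finger pad.
Only numpy, scipy, OpenCV 4.12 (cv2) and the standard library are available. Lean on these libraries where they do the work, as an engineer would, in place of code of your own. Each camera call takes 0.05 s, during which the arm holds its last target. There are 200 camera calls.

### The job

Draw the amber lantern pane straight up out of the slotted rack by its top edge, carry it over the cork mat and tilt it back to about 45 degrees, so that the face with the brass cross looks obliquely upward and the top edge is level and uppermost. Finish while still holding it there, motionless, its middle above the mat, its lower edge at least 10 cm above the shelf, and nothing but the gripper touching it. Leave the other two panes in their slots and everything else on the shelf where it is.

Things in the scene. Friction and masses are not known exactly. Their poses are not given: they have to be found in the camera images.
- amber_pane: flat plate of amber glass in a brass frame, 110 wide (y), 9 thick (x), 130 mm high (z), 0.25 kg, upright in one of the rack's slots (which one varies), lower edge 12 mm and top edge 142 mm above the shelf. Origin: centre of the lower edge. x points out of the face with the brass cross (flush with the frame), at the start away from the robot, within 0.4 rad of world +x. z points to the top edge
- amber_pane_mid (a point): middle of the amber pane, 65 mm above its lower edge
- amber_pane_top (a point): middle of the top edge of the amber pane, 130 mm above its lower edge; just below it the pane is gripped across its 9 mm thickness, on a plain flat brass rail 22 mm high along the whole top
- rack: fixed wooden rack, 180 (x) by 134 mm (y), 52 mm high, left or right on the shelf. Slots along its y at x = -60, 0 and +60 mm, each 12 mm wide and 114 mm long, floor 12 mm and open top 52 mm above the shelf: a pane is free once lifted 40 mm. The neighbours' top edges stand at 142 mm, 51 mm free between neighbouring panes. Yaw as the panes. Origin: centre of the underside, on the shelf
- cork_mat: fixed square cork mat 180 by 180 mm, 4 mm thick. Origin: centre of the underside, on the shelf; x and y along its edges
- green_pane: lantern pane of the same build and size as the amber pane, but with green glass; stands in another slot of the rack. Origin: centre of its lower edge; axes as the amber pane. To be left in its slot.
- white_pane: lantern pane of the same build and size as the amber pane, but with frosted white glass; stands in another slot of the rack. Origin: centre of its lower edge; axes as the amber pane. To be left in its slot.
- ciborium: gilded ciborium with its cover on, 102 mm across, 178 mm high; origin: centre of the foot. Bystander, to be left alone.
- chimney: frosted glass lamp chimney, upright open tube, 82 mm across at its widest, 170 mm high; origin: centre of the lower rim. Bystander, to be left alone.
- candle_arm: detached S-curved brass candelabrum arm lying flat beyond the rack and mat, about 245 by 140 mm, 36 mm high; origin near its middle, on the shelf. It lies along the far side. Bystander, to be left alone.
- key: brass tabernacle key lying flat, about 90 mm long, 8 mm high; origin: near its middle. Bystander, to be left alone.
- polish_jar: small white jar of polish, 64 mm across, 65 mm high; origin: centre of the base. Bystander, to be left alone.
Things that resemble listed ones, but are neither listed nor needed, are in the scene too. What is shaped like the amber_pane but blue or purple is not meant.

How it is judged:
By the outcome, as a careful person would: the job done as asked, in the order asked, and still so for the second after the job is handed in, while the arm keeps its last pose, push and grip.
It also fails if it takes over 38 s, if anything falls off the work surface, if the arm or the gripper's body presses on something with over 40 N, if the wrist force passes 120 N, or if a joint passes its speed limit or range.

## Working session

There is one attempt and no reset: what is moved stays moved. The work goes in short steps, Python scripts to look and compute and a tool call to move; the robot and the scene stay as the last step left them, time stands still between calls to the robot, and variables do not carry over. Pictures are saved under pics/ and viewed, at most 10 in all, crops included, and the job is handed in when it is done.

Besides the shell and the picture viewer there is one more tool, called as a command line: name --argument value ..., lists and objects as JSON in quotes. carry_out: Moves the arm, as the interface text tells. Shift numbers are shares of 40 mm and turn numbers shares of 0.1 rad, none past 1 either way. Its arguments: {"type":"object","properties":{"plan":{"type":"string"},"claw":{"type":"number"}},"required":["plan"]}

```bash
mkdir -p pics; python3 - <<'E'
from bench import ctrl
import cv2,numpy as np,pickle
d={}
for n in("scene","top"):
    c=ctrl.camera(n);d[n]=c;cv2.imwrite(f"pics/{n}0.png",c["pixels"][:,:,::-1])
    print(n,c["k1"],(-c["R"].T@c["t"]).round(3),c["R"][2].round(2))
pickle.dump(d,open("c0.pkl","wb"))
o=ctrl.get_obs();print(o["eef_pos"],o["eef_rot"],ctrl.hold_point_z,o["time_s"],o["opening"])
E
```

```text
scene 0.005467978741382571 [1.321 0.683 1.267] [-0.5  -0.44 -0.75]
top -0.06576960364296389 [ 0.345 -0.008  1.088] [ 0.22  0.   -0.98]
[ 0.14825204 -0.55503093  0.23045927] [-8.06569988e-04  9.91510296e-01  1.30025689e-01  5.24675345e-05] 0.0187 0.1 1.0014347372351524
```

View pics/scene0.png

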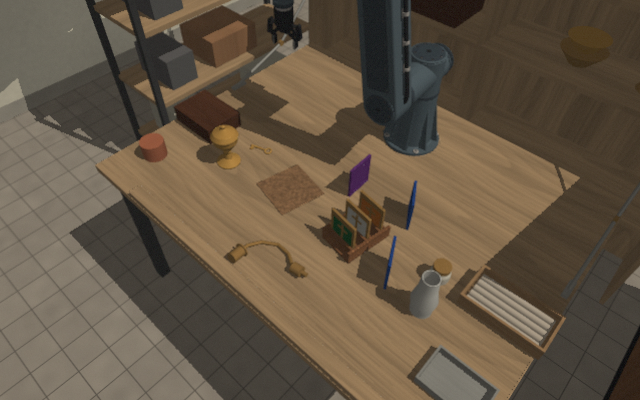

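View pics/top0.png

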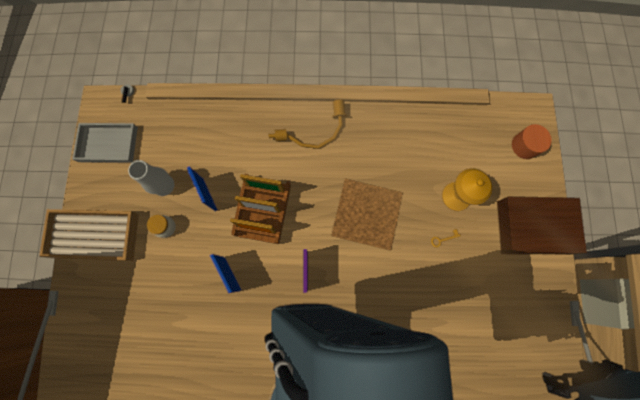

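The top view shows the rack near (260,210) and the mat near (367,214). The amber pane looks to be in the slot nearest the robot (255,227). White is in the middle, green at the far side. Next I'll zoom in for accurate pixels.

```bash
python3 - <<'E'
import cv2,pickle
d=pickle.load(open("c0.pkl","rb"))
a=cv2.resize(d["top"]["pixels"][160:260,215:315,::-1],(500,500),interpolation=cv2.INTER_CUBIC)
b=cv2.resize(d["scene"]["pixels"][175:275,310:410,::-1],(500,500),interpolation=cv2.INTER_CUBIC)
cv2.imwrite("pics/z.png",cv2.resize(cv2.hconcat([a,b]),(800,400)))
E
```

```text
(no output)
```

View pics/z.png

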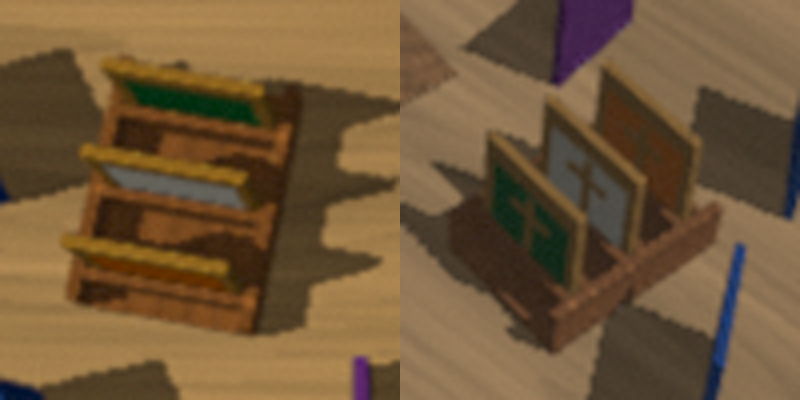

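The close-up confirms it: amber is nearest the robot. In the top view its top edge runs from about (231,221) to (272.5,228), and in the scene view from (360.8,191.3) to (384.3,210).

```bash
cat > h.py <<'E'
import numpy as np,cv2
from scipy.spatial.transform import Rotation as Rn
def ground(c,p,z):
    m=c["mtx"]; u=cv2.undistortPoints(np.array(p,float).reshape(-1,1,2),m,np.array([c["k1"],0,0,0.]))[:,0]
    r=np.c_[u,np.ones(len(u))]@c["R"]; o=-c["R"].T@c["t"]
    return o+r*((z-o[2])/r[:,2])[:,None]
def proj(c,X):
    X=np.atleast_2d(X).astype(float)
    return cv2.projectPoints(X,cv2.Rodrigues(c["R"])[0],c["t"],c["mtx"],np.array([c["k1"],0,0,0.]))[0][:,0]
def rot(o): return Rn.from_quat(np.roll(o["eef_rot"],-1))
E
python3 - <<'E'
from h import *;import pickle
d=pickle.load(open("c0.pkl","rb"))
for n,p in(("top",[(231,220.7),(272.3,227.7)]),("scene",[(360.8,191.3),(384.3,210)])):
    X=ground(d[n],p,.142);v=X[0]-X[1];print(n,X.round(4).tolist(),X.mean(0).round(4),np.linalg.norm(v).round(4),"yaw",np.arctan2(-v[0]*np.sign(v[1]),abs(v[1])).round(3))
X=ground(d["top"],[(343,179),(404,187),(391,249),(332,238)],.004);print(X.round(3).tolist(),X.mean(0))
from bench import ctrl
o=ctrl.get_obs();print(rot(o).as_matrix().round(3))
E
```

```text
top [[0.4849, 0.215, 0.142], [0.469, 0.1074, 0.142]] [0.477  0.1612 0.142 ] 0.1087 yaw -0.146
scene [[0.4752, 0.1139, 0.142], [0.4859, 0.2163, 0.142]] [0.4806 0.1651 0.142 ] 0.103 yaw -0.104
[[0.639, -0.083, 0.004], [0.618, -0.267, 0.004], [0.431, -0.223, 0.004], [0.46, -0.051, 0.004]] [ 0.53718463 -0.15586284  0.004     ]
[[ 0.966  0.258 -0.   ]
 [ 0.258 -0.966  0.002]
 [ 0.    -0.002 -1.   ]]
```

carry_out --plan "0.5 -0.6 -0.15 0 0 0;0.5 -0.6 -0.15 0 0 0;0.53 -0.64 -0.15 0 0 0;0.53 -0.64 -0.15 0 0 0;0.53 -0.64 -0.15 0 0 0;0.53 -0.64 -0.15 0 0 0;0.53 -0.64 -0.15 0 0 0;0.53 -0.64 -0.1 0 0 0" --claw 0

```text
time_s: 0.77
eef_pos: [0.2581, -0.3161, 0.2775]
eef_rot: [0.0, 0.992, 0.13, 0.0]
wrist_force: [1.3, 0.1, 0.5]
opening: 0.503
grasp_force: 0.0
```

carry_out --plan "0.53 -0.64 0 0 0 0;0.53 -0.64 0 0 0 0;0.53 -0.64 0 0 0 0;0.53 -0.64 0 0 0 0;0.53 -0.64 0 0 0 0;0.53 -0.64 0 0 0 0;0.53 -0.64 0 0 0 0;0.53 -0.64 0 0 0 0"

```text
time_s: 1.43
eef_pos: [0.3691, -0.0743, 0.2772]
eef_rot: [0.0, 0.992, 0.13, 0.0]
wrist_force: [1.2, 0.3, 0.5]
opening: 0.5
grasp_force: 0.0
```

carry_out --plan "0.53 -0.64 0 0 0 0;0.53 -0.64 0 0 0 0;0.53 -0.64 0 0 0 0;0.53 -0.64 0 0 0 0;0.53 -0.64 0 0 0 0;0.53 -0.64 0 0 0 0;0.53 -0.64 0 0 0 0;0.4 -0.5 0 0 0 0"

```text
time_s: 2.1
eef_pos: [0.4767, 0.1612, 0.2768]
eef_rot: [-0.0, 0.991, 0.131, -0.0]
wrist_force: [-0.4, -1.5, 0.4]
opening: 0.499
grasp_force: 0.0
```

carry_out --plan "0 0 0 0 0 -0.73;0 0 0 0 0 -0.73;0 0 0 0 0 -0.73;0 0 0 0 0 -0.73;0 0 0 0 0 -0.73;0 0 0 0 0 -0.73;0 0 0 0 0 -0.73;0 0 0 0 0 -0.73"

```text
time_s: 2.77
eef_pos: [0.4761, 0.1588, 0.2768]
eef_rot: [-0.0, 0.911, 0.412, -0.0]
wrist_force: [-0.0, -0.1, -0.2]
opening: 0.503
grasp_force: 0.0
```

carry_out --plan "0 0 0 0 0 -0.73;0 0 0 0 0 -0.73;0 0 0 0 0 -0.73;0 0 0 0 0 -0.73;0 0 0 0 0 -0.73;0 0 0 0 0 -0.73;0 0 0 0 0 -0.73;0 0 0 0 0 -0.73"

```text
time_s: 3.43
eef_pos: [0.4761, 0.1588, 0.2768]
eef_rot: [-0.0, 0.754, 0.657, -0.0]
wrist_force: [0.9, 0.2, 0.1]
opening: 0.501
grasp_force: 0.0
```

```bash
python3 - <<'E'
from h import *;from bench import ctrl;import pickle
o=ctrl.get_obs();c=ctrl.camera("wrist");pickle.dump(c,open("w1.pkl","wb"));cv2.imwrite("pics/w1.png",c["pixels"][:,:,::-1])
print(o["time_s"],o["eef_pos"],rot(o).as_matrix().round(3).tolist(),o["q"],o["opening"])
print(proj(c,[[.4849,.215,.142],[.469,.1074,.142]]))
E
```

```text
3.4333 [0.47606402 0.15875553 0.27683803] [[0.138, 0.99, -0.001], [0.99, -0.138, -0.0], [-0.0, -0.001, -1.0]] [ 8.49383307e-02 -2.20230259e-02  1.73140758e+00 -1.35565769e-05
  1.43311712e+00  2.23315733e-01] 0.5011775451404259
[[322.83880337 132.17827675]
 [321.91995312 239.78479908]]
```

View pics/w1.png

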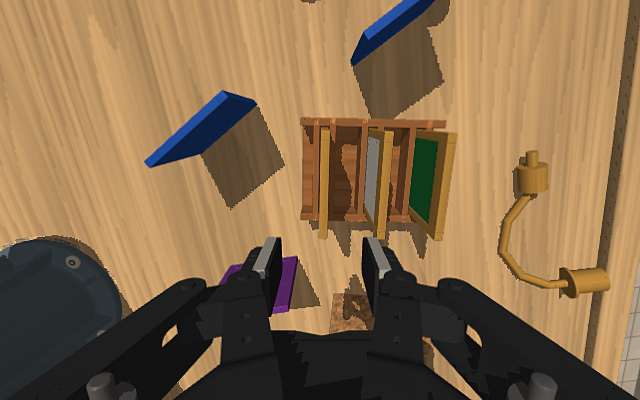

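The wrist view shows the amber pane's top rail as a vertical band at column ~324, rows ~128–239. This matches the prediction to about 2 px, and 1 px is about 1 mm. I'll measure the band more precisely.

```bash
python3 - <<'E'
from h import *;import pickle
c=pickle.load(open("w1.pkl","rb"));p=c["pixels"].astype(int)
for r in(132,150,170,190,210,230,236): print(r,[tuple(x) for x in p[r,316:334]][::1] if r in(150,) else p[r,316:334,0].tolist(), )
print(p[120:136,324,0].tolist(),p[232:246,324,0].tolist())
E
```

```text
132 [146, 148, 154, 90, 55, 194, 185, 180, 181, 184, 186, 185, 188, 173, 117, 147, 146, 146]
150 [(np.int64(145), np.int64(89), np.int64(48)), (np.int64(149), np.int64(92), np.int64(51)), (np.int64(159), np.int64(97), np.int64(55)), (np.int64(50), np.int64(30), np.int64(18)), (np.int64(120), np.int64(85), np.int64(39)), (np.int64(196), np.int64(142), np.int64(62)), (np.int64(183), np.int64(132), np.int64(57)), (np.int64(182), np.int64(129), np.int64(56)), (np.int64(179), np.int64(128), np.int64(55)), (np.int64(178), np.int64(129), np.int64(56)), (np.int64(177), np.int64(126), np.int64(53)), (np.int64(171), np.int64(123), np.int64(53)), (np.int64(184), np.int64(133), np.int64(58)), (np.int64(107), np.int64(76), np.int64(33)), (np.int64(66), np.int64(40), np.int64(26)), (np.int64(73), np.int64(45), np.int64(25)), (np.int64(77), np.int64(48), np.int64(30)), (np.int64(75), np.int64(46), np.int64(26))]
170 [147, 150, 141, 43, 191, 185, 182, 179, 177, 177, 173, 169, 168, 54, 71, 75, 76, 76]
190 [148, 152, 91, 53, 190, 187, 178, 176, 174, 170, 169, 185, 98, 67, 74, 75, 74, 76]
210 [148, 155, 44, 136, 192, 184, 175, 175, 171, 169, 174, 178, 52, 73, 75, 75, 76, 67]
230 [198, 203, 206, 193, 178, 183, 183, 182, 160, 163, 171, 136, 220, 217, 175, 184, 188, 92]
236 [197, 196, 155, 173, 175, 175, 176, 177, 177, 175, 171, 131, 209, 205, 202, 206, 208, 207]
[144, 143, 142, 143, 153, 116, 62, 116, 138, 139, 175, 189, 181, 181, 181, 184] [181, 174, 173, 175, 177, 189, 152, 172, 196, 193, 192, 195, 195, 196]
```

```bash
python3 - <<'E'
import cv2,pickle
c=pickle.load(open("w1.pkl","rb"))
cv2.imwrite("pics/w1z.png",cv2.resize(c["pixels"][110:260,295:395,::-1],(400,600),interpolation=cv2.INTER_NEAREST))
E
```

```text
(no output)
```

View pics/w1z.png

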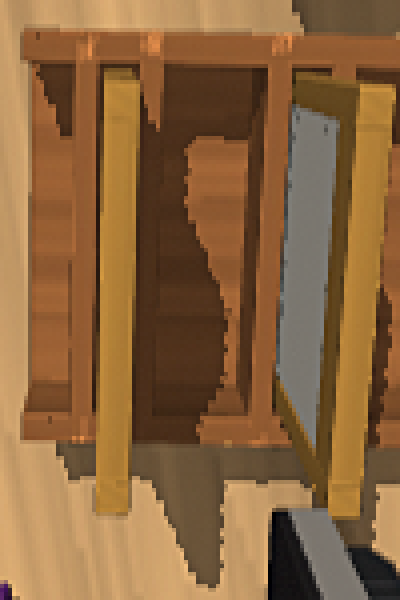

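```bash
python3 - <<'E'
from h import *;import pickle
from bench import ctrl
c=pickle.load(open("w1.pkl","rb"))
X=ground(c,[(325,130),(323,238.5)],.142);v=X[0]-X[1];m=X.mean(0)
print(X.round(4).tolist(),m,np.linalg.norm(v),"yaw",np.arctan2(-v[0],v[1]))
o=ctrl.get_obs();R=rot(o).as_matrix()
print("shift tool mm",R.T@(m-o["eef_pos"])*1000,"tool y yaw",np.arctan2(R[1,1],R[0,1]))
E
```

```text
[[0.4872, 0.2167, 0.142], [0.4703, 0.1087, 0.142]] [0.47874092 0.16267733 0.142     ] 0.10932589298584283 yaw -0.15489371652191145
shift tool mm [  4.25257084   2.22433063 134.84922984] tool y yaw -0.1342191974468433
```

carry_out --plan "0.1 0.06 0 0 0 0.2;0 0 0.7 0 0 0;0 0 0.7 0 0 0;0 0 0.7 0 0 0;0 0 0.7 0 0 0;0 0 0.6 0 0 0;0 0 0.4 0 0 0;0 0 0.3 0 0 0"

```text
time_s: 4.15
eef_pos: [0.4778, 0.1622, 0.1108]
eef_rot: [-0.001, 0.763, 0.647, -0.001]
wrist_force: [0.6, -0.4, 0.1]
opening: 0.498
grasp_force: 0.0
```

carry_out --plan "0 0 0 0 0 0;0 0 0 0 0 0;0 0 0 0 0 0;0 0 0 0 0 0;0 0 0 0 0 0;0 0 0 0 0 0;0 0 0 0 0 0;0 0 0 0 0 0" --claw 1

```text
time_s: 4.82
eef_pos: [0.4798, 0.1625, 0.114]
eef_rot: [0.0, 0.762, 0.648, 0.001]
wrist_force: [-0.4, -0.1, 3.8]
opening: 0.091
grasp_force: 61.0
```

```bash
python3 - <<'E'
from h import *;from bench import ctrl
o=ctrl.get_obs();c=ctrl.camera("wrist");cv2.imwrite("pics/w2.png",c["pixels"][:,:,::-1])
print(o["time_s"],o["eef_pos"],o["opening"],o["grasp_force"],o["wrist_force"],o["torque"])
E
```

```text
4.8167 [0.47981565 0.16247553 0.11402019] 0.09138082616170429 61.01140022277832 [-0.38426037 -0.08328475  3.78461259] [-0.025377    0.19230573 -0.04167285]
```

View pics/w2.png

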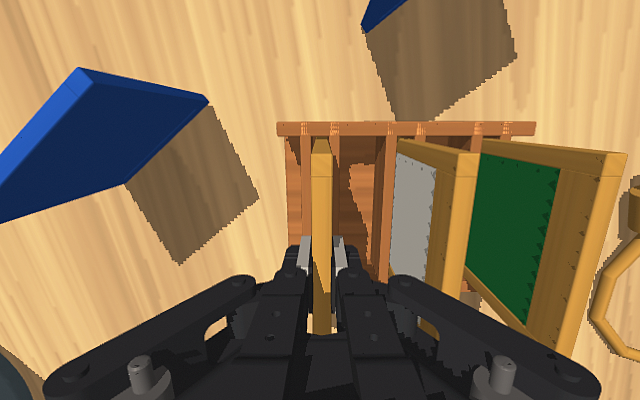

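The pane is gripped (61 N, opening about 8 mm). Now I lift it straight up.

carry_out --plan "0 0 -0.2 0 0 0;0 0 -0.3 0 0 0;0 0 -0.3 0 0 0;0 0 -0.3 0 0 0;0 0 -0.4 0 0 0;0 0 -0.4 0 0 0;0 0 -0.4 0 0 0;0 0 -0.4 0 0 0"

```text
time_s: 5.53
eef_pos: [0.4788, 0.1624, 0.222]
eef_rot: [-0.0, 0.762, 0.648, -0.0]
wrist_force: [-0.1, -0.2, -3.4]
opening: 0.094
grasp_force: 60.1
```

carry_out --plan "0 0 -0.4 0 0 0;0 0 -0.4 0 0 0;0 0 -0.4 0 0 0;0 0 -0.4 0 0 0;0 0 -0.3 0 0 0;0 0 -0.2 0 0 0;0 0 -0.1 0 0 0;0 0 0 0 0 0"

```text
time_s: 6.2
eef_pos: [0.4795, 0.1624, 0.3099]
eef_rot: [0.0, 0.762, 0.648, 0.0]
wrist_force: [-0.1, 0.3, -3.4]
opening: 0.091
grasp_force: 60.2
```

```bash
python3 - <<'E'
from h import *;from bench import ctrl
o=ctrl.get_obs();R=rot(o).as_matrix();print(o["q"],R.round(3).tolist(),o["eef_pos"],o["grasp_force"],o["opening"])
# target: pane yaw a, tilt 45: tool z=(s c)*h - up ; TCP
n=np.array([R[0,1],R[1,1],0]);n/=np.linalg.norm(n)
z=(n-[0,0,1])/2**.5
mid=np.array([.537,-.156,.235])
top=mid-z*.065; tcp=top+z*.0295
print("tcp target",tcp,"tool shift now (units)",R.T@(tcp-o["eef_pos"])/.04)
E
```

```text
[ 9.17405882e-02 -3.39264879e-02  1.67725379e+00  5.58129259e-05
  1.49735562e+00  2.53765724e-01] [[0.161, 0.987, 0.001], [0.987, -0.161, 0.0], [0.0, 0.001, -1.0]] [0.47951362 0.16242998 0.3098883 ] 60.209505558013916 0.09060988283864345
tcp target [ 0.5122265  -0.15195047  0.26010229] tool shift now (units) [-7.62498635  2.07393725  1.24429563]
```

Lifted cleanly; wrist force z is -3.4 N, about the pane's weight. Next comes the carry to the mat, then the tilt about tool -x.

carry_out --plan "-0.2 0.06 0 0 0 0;-0.4 0.11 0 0 0 0;-0.5 0.13 0 0 0 0;-0.5 0.13 0 0 0 0;-0.5 0.13 0 0 0 0;-0.5 0.13 0 0 0 0;-0.5 0.14 0 0 0 0;-0.5 0.14 0 0 0 0"

```text
time_s: 6.87
eef_pos: [0.4937, 0.0126, 0.308]
eef_rot: [-0.001, 0.762, 0.648, -0.001]
wrist_force: [-0.4, -0.6, -3.5]
opening: 0.093
grasp_force: 60.1
```

carry_out --plan "-0.5 0.14 0 0 0 0;-0.5 0.14 0 0 0 0;-0.5 0.14 0 0 0 0;-0.5 0.14 0 0 0 0;-0.5 0.14 0 0 0 0;-0.5 0.14 0 0 0 0;-0.5 0.14 0 0 0 0;-0.5 0.15 0 0 0 0"

```text
time_s: 7.53
eef_pos: [0.5123, -0.1525, 0.3078]
eef_rot: [-0.001, 0.762, 0.647, -0.001]
wrist_force: [0.2, 0.2, -2.8]
opening: 0.093
grasp_force: 60.1
```

carry_out --plan "0 0 0.1 -0.2 0 0;0 0 0 -0.35 0 0;0 0 0 -0.4 0 0;0 0 0 -0.4 0 0;0 0 0 -0.4 0 0;0 0 0 -0.4 0 0;0 0 0 -0.4 0 0;0 0 0 -0.4 0 0"

```text
time_s: 8.2
eef_pos: [0.5122, -0.1514, 0.3037]
eef_rot: [0.112, 0.754, 0.64, 0.095]
wrist_force: [-1.1, 0.8, -2.6]
opening: 0.096
grasp_force: 60.1
```

carry_out --plan "0 0 0 -0.4 0 0;0 0 0 -0.4 0 0;0 0 0 -0.4 0 0;0 0 0 -0.4 0 0;0 0 0 -0.4 0 0;0 0 0 -0.4 0 0;0 0 0 -0.4 0 0;0 0 0 -0.4 0 0"

```text
time_s: 8.87
eef_pos: [0.512, -0.1512, 0.3034]
eef_rot: [0.23, 0.727, 0.617, 0.196]
wrist_force: [0.5, 0.6, -3.4]
opening: 0.093
grasp_force: 60.2
```

carry_out --plan "0 0 0 -0.4 0 0;0 0 0 -0.4 0 0;0 0 0 -0.4 0 0;0 0 0 -0.4 0 0;0 0 0 -0.1 0 0;0 0 0 0 0 0;0 0 0 0 0 0;0 0 0 0 0 0"

```text
time_s: 9.53
eef_pos: [0.5132, -0.1514, 0.3053]
eef_rot: [0.291, 0.704, 0.598, 0.247]
wrist_force: [0.5, -0.8, -3.1]
opening: 0.091
grasp_force: 60.2
```

```bash
python3 - <<'E'
from h import *;from bench import ctrl
o=ctrl.get_obs();R=rot(o).as_matrix();print(o["time_s"],o["q"],abs(o["dq"]).max(),R.round(3).tolist(),o["eef_pos"],o["grasp_force"],o["opening"])
z=R[:,2];mid=o["eef_pos"]+z*.0355;print("mid",mid,"low",mid+z*.065,"tilt",np.degrees(np.arccos(-z[2])))
ims=[]
for n in("scene","top"):
    c=ctrl.camera(n);u,v=proj(c,mid)[0];u,v=int(u),int(v);print(n,u,v)
    y0=min(max(v-100,0),200);x0=min(max(u-100,0),440)
    ims.append(cv2.resize(c["pixels"][y0:y0+200,x0:x0+200,::-1],(400,400)))
cv2.imwrite("pics/f.png",cv2.hconcat(ims))
E
```

```text
9.5333 [-0.76243648 -0.48164363  2.22102023  0.58645995  0.8047541  -0.88328282] 0.006783794912454154 [[0.161, 0.699, 0.697], [0.987, -0.114, -0.114], [-0.0, 0.706, -0.708]] [ 0.51321981 -0.15140345  0.30533726] 60.19416153430939 0.09093031223956605
mid [ 0.5379591  -0.15545346  0.28020132] low [ 0.58325639 -0.16286896  0.23417779] tilt 44.923164778766555
scene 285 129
top 384 191
```

View pics/f.png

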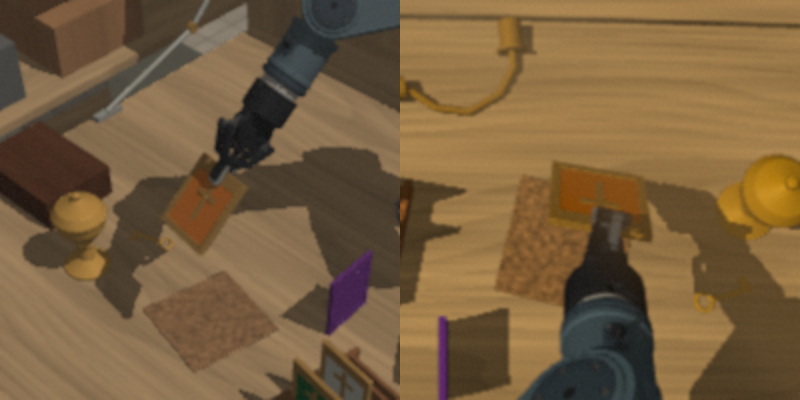

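The pane is over the mat, tilted with the cross up. To check it hasn't slipped, I'll compare predicted corners with those seen in the top view: (360,172), (409,181), (409,211), (359,205).

```bash
python3 - <<'E'
from h import *;from bench import ctrl
o=ctrl.get_obs();R=rot(o).as_matrix();c=ctrl.camera("top")
for a,b in((.055,.1),(-.055,.1),(-.055,-.03),(.055,-.03)): print(proj(c,o["eef_pos"]+R@[a,.0045,b])[0].round(1))
m=ground(c,[(343,179),(404,187),(391,249),(332,238)],.004).mean(0);print(m)
print(o["time_s"],abs(o["dq"]).max())
E
```

```text
[360.9 171.4]
[406.5 179.5]
[411.3 210. ]
[359.2 200.7]
[ 0.53718463 -0.15586284  0.004     ]
9.6333 0.003754132387258634
```

```bash
python3 -c "
from bench import ctrl
print(ctrl.hand_in())"
```

```text
the job is handed in; nothing more can be done
None
```

I handed in the job with the amber pane held still over the middle of the cork mat, tilted back 44.9° with the brass cross facing up and its lower edge about 23 cm above the shelf, at about 9.6 s of the 38 s allowed; the judging result was not shown.

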